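# Refit the honed iron in the block plane

## Robot

A 6-joint arm with a two-finger parallel gripper is mounted at the origin on the work surface. World frame = base frame: x ahead of the robot, y to its left, z up, the work surface at z = 0. Lengths are in m, angles in degrees, forces in N, time in s.
With the tool pointing down it reaches from about 0.4 to 0.825 m from the base axis. Payload 7 kg.
Tool frame: the origin (TCP) lies between the finger pads; the fingertips stand 11 mm ahead of it and the grasp point (between the pads) lies 8 mm behind it (r.tcp_to_tips is the distance from the TCP to the fingertips, in m); x points along the fingers, y is the direction in which the jaws open and shut, and the axes are right-handed (so a half turn about x gives the same grasp; the last joint's range is limited). The gripper opens to 88 mm and grips with 3 to 60 N. Pads are 19 mm wide; open, the fingers measure 130 mm over their backs; the gripper's body (78 mm by 193 mm) begins 47 mm behind the grasp point.
Start: joints at [85.606, 20.546, 0.682, 0, -70.136, -16.507], TCP at [0.241, 0.631, 0.238] pointing down, gripper open.
Joint ranges: [-176.03, 176.03], [-82.01, 121.73], [-58.28, 71.71], [-173.87, 95.51], [-174.79, -0.11], [-173.66, 173.66]. Speed limits (degrees/s): [136.94, 136.94, 172.46, 180, 180, 180].

## Interface

Orientations are given as [roll, pitch, yaw] about the fixed x, y, z axes, in that order (R = Rz(yaw) Ry(pitch) Rx(roll)).
In Python, from plant import r gives the robot as it stands.
- The arm moves only by the tool arm_command, never from a script. Its argument "plan" is a list of rows, each an object of numbers: "dx", "dy", "dz": the shift along the tool's x, y, z each as a share of 0.02 m, from -1 to 1; "wx", "wy", "wz": the turn, a rotation vector about the tool's x, y, z each as a share of 0.08 rad, from -1 to 1. In form: [{"dx": .., "dy": .., "dz": .., "wx": .., "wy": .., "wz": ..}, ...]. A call has 1 to 20 rows; each row shifts and turns the pose as measured when the row begins, along the tool's axes as they then stand; what a row does not reach is not made up. A row lasts 1/12 s, in which the tool goes at most 41.7 mm and 7.16 degrees, less where a joint would pass 70% of its speed; a pose out of reach is approached as far as the arm can. A call with a number of a shift or a turn outside -1 to 1 is refused whole. A call with a gripper value outside its range is refused whole. "fingers" is the closure, from -1 (fully open) to 1 (shut), so that 0 is half open, set as the call begins (left out, the last holds). The fingers move at their own pace and stop on an object; "force" is the grip in N (left out, the last holds). Time passes only in rows, so rows that do not move let the fingers close. It gives the time, the measured TCP pose, the force and the opening at its end, in the units of the state.
- r.get_state(): the state, without advancing time (a new reading comes with each control period).
- r.capture(name): name is "scene" or "top"; returns (picture, depth): 480x640x3 uint8, red, green, blue; 480x640 float32, m along the optical axis (not along the pixel's ray), 0 where there is no reading.
- r.camera_model(name): a dict with "vertical_fov" (degrees; the focal length in pixels is half the picture's height over the tangent of half this angle, whatever the lens; pixels are square), "cx", "cy" (the principal point, pixels), "R" (3x3) and "t" (3): a world point X has camera coordinates R X + t. Camera axes: x right, y down, z forward; pixel columns grow to the right and rows downward; lengths in m; the calibration is good to about 2 mm. A picture is of the moment at which its call begins. camera_model takes no time and is no camera call.
- r.close_job(): hands the job in, once; it reports no verdict.
Trained networks look in the newest picture that a camera, given by its name, has taken for a name from the list of things; names that differ only in an ending like _2 or _b are one class to them, and where a whole thing is asked for, a point or a joint stands for the part that bears it (a point fixed in the world has none). Each returns a list of dicts, best first, with "score" (0 to 1); they miss things now and then, are a little off and sometimes report something else, mostly with a low value. They report only what shows in the picture. A call takes as long as a camera call. They do not tell look-alikes from the thing itself.
- r.cut_out(camera, query): "mask" (480x640 bool, what is visible of it) and "bbox" ([left, top, width, height] in pixels, round what is visible of it).
- r.spot_point(camera, query): "centre" ([column, row] in pixels: a listed point, or the origin of a listed thing).
The state is a dict: "time_s": time; "joints": joint angles; "qd": joint speeds; "joint_torque": joint torques, N m; "tcp_pos": TCP position; "eef_rot": TCP orientation; "contact_force": force on the tool from outside, world axes, zero at the start; "moment": the same for the moment, N m; "gripper_width": finger opening in m.
Only numpy, scipy, OpenCV 4.12 (cv2) and the standard library are available. Lean on these libraries where they do the work, as an engineer would, in place of code of your own. Each camera call takes 0.05 s, during which the arm holds its last target.

## Task

The plane iron has just been honed and lies across the sharpening stone. Put it back in the block plane: lay it gently on the plane's sloping bed, bevel up and cutting edge down towards the mouth, so that its square slot drops over the depth adjuster's pin and the iron lies flat on the bed and straight between the cheeks, then let go; the lever cap goes on later. Do not disturb the other things on the bench.

Things in the scene. Friction and masses are not known exactly. Their poses are not given: they have to be found in the camera images.
- iron_center (a point): Loose steel plane iron, 130 long (x) x 44 wide (y) x 4 thick (z), 0.12 to 0.25 kg. Point: its centre, half-way through. x runs from the cutting edge (x = -65) to the plain top end (+65), z out of the upper face, which has the 8 mm bevel. It starts flat, bevel up, across the stone; the top end stands 35 to 53 mm out past the stone's far side, where its long sides can be gripped.
- iron_slot (a point): Centre of the iron's only opening, a square locating slot 10 x 10 mm right through it, 7 mm from the iron's centre towards the cutting edge (58 mm from the edge); half-way through the thickness, axes as iron_center.
- iron_edge (a point): Middle of the iron's cutting edge, half-way through the thickness, axes as iron_center.
- bed: Flat sloping bed of the block plane that the iron lies on, 42 wide (y), 98 long. Origin: centre of the bed's lower end, at the mouth, on its surface; x up along the bed (27 degrees above level, away from the robot), y across, z square out of it. The plane's cheeks stand 25.5 mm either side of the centre line, up to 25 mm above the bed near its lower half; beyond x = 80 they are lower than the bed.
- rest: Block plane (steel, 170 long, 58 wide, brass knob at its toe, brass adjuster wheel behind its heel) on a plywood rest 215 x 92 mm that tips it toe-down. Plane and rest are held fast. Origin: under the rest's centre, on the bench; x from toe to heel. The adjuster wheel, 20 mm across, lies on the centre line just under where the iron's top end comes.
- stone: Sharpening stone in its holder, held fast: stone 72 (x) x 200 (y) mm, top face 30 mm above the bench; holder 86 x 222 mm, 12 mm high along the long sides. Origin: underside centre.
- lever_cap: Loose lever cap of the plane, 90 x 36 x 17 mm, not used now; origin under its centre.
- honing_guide: Loose roller honing guide, 50 x 78 x 26 mm; origin under its roller.
- screwdriver: Loose screwdriver at the left side of the bench.
- hammer: Loose small hammer, 240 long, at the right side of the bench.
- spray_can: Loose spray can, 65 across, 190 high, at the left of the bench.
- glue_bottle: Loose glue bottle, 44 across, 120 high, at the back.
- tape_roll: Loose roll of tape lying flat, 96 across, 24 high, at the back.
- screw_tin: Loose open tin of screws, 68 across, 26 high, at the back.
- pin_travel (a point): Point on the bed's surface and centre line, axes as bed, 70 mm up from its lower end: the middle of the pin's travel. The pin, 7 mm thick, flat-topped, stands 6 mm out of the bed on the centre line within 10 mm up or down the bed from here, as the adjuster was left: not measured, to be seen or felt for. An iron laid wrong rides 6 mm high on it; seated, the iron's centre is 2 mm above the bed.
Not all that is in view belongs to the job. Leave any blue or green look-alike of the rest alone.

How it is judged:
By the outcome, as a careful person would: the job done as asked, in the order asked, and still so for the second after the job is handed in, with the robot touching nothing.
It also fails if it takes over 51 s, if anything falls off the work surface, if the arm or the gripper's body presses on something with over 40 N, if the wrist force passes 120 N, or if a joint passes its speed limit or range.

## Working session

There is one attempt and no reset: what is moved stays moved. The work goes in short steps, Python scripts to look and compute and a tool call to move; the robot and the scene stay as the last step left them, time stands still between calls to the robot, and variables do not carry over. Pictures are saved under pics/ and viewed, and the job is handed in when it is done.

Besides the shell and the picture viewer there is one more tool, called as name(argument=value, ...), one argument or row to a line, values as JSON. arm_command: Moves the arm, as the interface text tells. Shift numbers are shares of 0.02 m and turn numbers shares of 0.08 rad, none past 1 either way. Its arguments: {"type":"object","properties":{"plan":{"type":"array","items":{"type":"object","properties":{"dx":{"type":"number"},"dy":{"type":"number"},"dz":{"type":"number"},"wx":{"type":"number"},"wy":{"type":"number"},"wz":{"type":"number"}}}},"fingers":{"type":"number"},"force":{"type":"number"}},"required":["plan"]}

```bash
ls; mkdir -p pics; cat > h.py <<'E'
import numpy as np, cv2
from plant import r
def K(n):
    m=r.camera_model(n); f=240/np.tan(np.radians(m["vertical_fov"])/2); return f,m["cx"],m["cy"],np.array(m["R"]),np.array(m["t"])
def px2w(n,u,v,d):
    f,cx,cy,R,t=K(n); c=np.stack([(np.asarray(u)-cx)/f*d,(np.asarray(v)-cy)/f*d,np.asarray(d)*1.0],-1); return (c-t)@R
def w2px(n,X):
    f,cx,cy,R,t=K(n); c=np.asarray(X)@R.T+t; return np.stack([f*c[...,0]/c[...,2]+cx,f*c[...,1]/c[...,2]+cy],-1)
def ray_plane(n,u,v,z):
    f,cx,cy,R,t=K(n); o=-R.T@t; d=R.T@np.array([(u-cx)/f,(v-cy)/f,1.]); s=(z-o[2])/d[2]; return o+s*d
def save(n,img): cv2.imwrite("pics/"+n+".png",cv2.cvtColor(img,cv2.COLOR_RGB2BGR))
E
python3 - <<'E'
from h import *
print(r.get_state())
for n in ("scene","top"):
    p,d=r.capture(n); save(n+"0",p); np.savez("/tmp/"+n+"0.npz",p=p,d=d)
    m=r.camera_model(n); print(n,m)
    R=np.array(m["R"]);print(-R.T@np.array(m["t"]))
E
```

```text
pics
{'time_s': 0.0, 'joints': array([ 8.56071948e+01,  2.05906715e+01,  6.32983815e-01, -2.18950943e-02,
       -7.01375367e+01, -1.65064848e+01]), 'qd': array([ 0.01869468, -0.00651606,  0.01708597,  0.04736601, -0.04208817,
       -0.04931038]), 'joint_torque': array([-6.50894999e-04, -5.82721961e+01,  2.93045551e+01,  6.99691460e+00,
        6.80463592e-03, -1.75280138e-04]), 'tcp_pos': array([0.24063822, 0.63011935, 0.23661973]), 'eef_rot': array([  94.31128335,   89.90257571, -106.59546292]), 'contact_force': array([-0.18180254,  0.80369385, -0.32003464]), 'moment': array([-0.05703199, -0.01174631,  0.01174209]), 'gripper_width': 0.08749628233727341}
scene {'vertical_fov': 49.703250827316744, 'cx': 321.39232418964747, 'cy': 245.4050367971077, 'R': array([[ 0.69485158,  0.71907897, -0.01033066],
       [ 0.4817684 , -0.47610568, -0.73567832],
       [-0.5339293 ,  0.50621025, -0.67725231]]), 't': array([-0.34175185, -0.21035308,  1.76620167])}
[ 1.2818351  -0.74847312  1.03788142]
top {'vertical_fov': 44.151197043133784, 'cx': 314.7862625467421, 'cy': 242.80315675733533, 'R': array([[ 0.01711559, -0.99982682, -0.0073069 ],
       [-0.98432363, -0.01556627, -0.17568348],
       [ 0.17553932,  0.01019928, -0.98441959]]), 't': array([-0.02152012,  0.52943069,  1.27223171])}
[ 0.29817278 -0.02625098  1.34526479]
```

View pics/scene0.png

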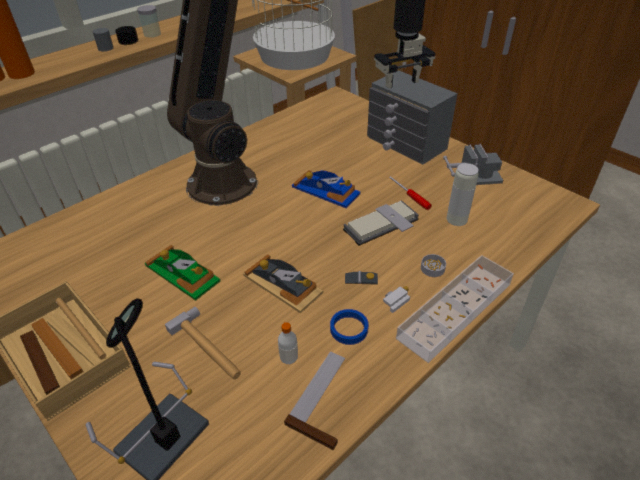

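View pics/top0.png

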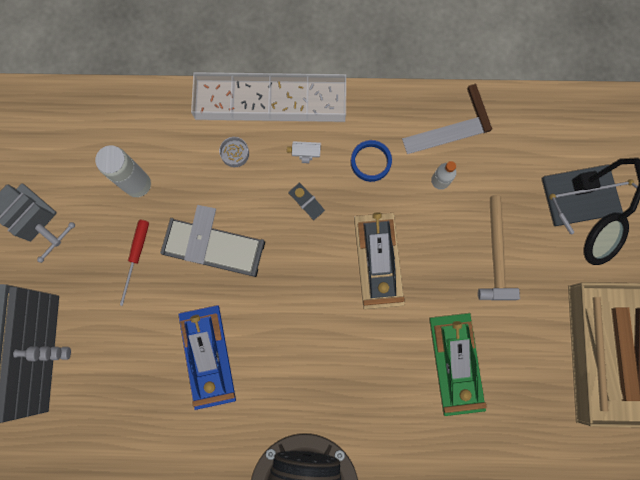

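The top view shows the iron across the stone at about (200,235). The bare-plywood plane is at (380,258), and the blue (207,357) and green (458,362) look-alikes are separate. Next I'll crop in close and run the detectors.

```bash
python3 - <<'E'
from h import *
p=np.load("/tmp/top0.npz")["p"]; d=np.load("/tmp/top0.npz")["d"]
a=cv2.resize(p[195:285,155:275],None,fx=5,fy=5,interpolation=cv2.INTER_CUBIC)
b=cv2.resize(p[205:315,340:420],None,fx=5,fy=5,interpolation=cv2.INTER_CUBIC)
save("cropA",a); save("cropB",b)
for q in ("iron_center","iron_slot","iron_edge","bed","rest","stone","pin_travel"):
    for n in ("top","scene"):
        print(q,n,[(np.round(x["centre"],1).tolist(),round(x["score"],2)) for x in r.spot_point(n,q)][:4])
print(r.get_state()["time_s"])
E
```

```text
iron_center top [([197.3, 232.1], 0.61), ([443.4, 181.9], 0.34)]
iron_center scene [([395.4, 216.3], 0.59)]
iron_slot top [([196.2, 237.5], 0.79), ([443.2, 181.6], 0.58)]
iron_slot scene [([389.9, 217.2], 0.73), ([389.4, 297.2], 0.72), ([383.0, 205.7], 0.66)]
iron_edge top [([213.1, 248.4], 0.66), ([194.7, 258.1], 0.6)]
iron_edge scene [([377.9, 203.9], 0.96)]
bed top [([464.0, 378.3], 0.93), ([210.1, 372.2], 0.66), ([497.5, 252.1], 0.65), ([379.6, 279.7], 0.57)]
bed scene [([170.9, 262.7], 0.76), ([317.9, 175.6], 0.69), ([270.5, 270.6], 0.55)]
rest top [([379.9, 258.3], 0.97), ([453.5, 363.1], 0.76), ([207.8, 353.2], 0.74), ([197.4, 233.6], 0.38)]
rest scene [([279.9, 283.1], 0.92), ([181.5, 271.9], 0.81), ([325.6, 189.5], 0.72)]
stone top [([212.0, 247.0], 0.61)]
stone scene [([382.6, 225.0], 0.85)]
pin_travel top [([456.6, 350.7], 0.98), ([377.1, 241.7], 0.7), ([201.1, 342.5], 0.61)]
pin_travel scene [([289.6, 272.5], 0.69), ([182.0, 264.2], 0.6), ([331.4, 183.2], 0.52), ([433.4, 267.1], 0.49)]
0.8
```

```bash
sleep 3; ls pics
```

```text
cropA.png
cropB.png
scene0.png
top0.png
```

View pics/cropA.png

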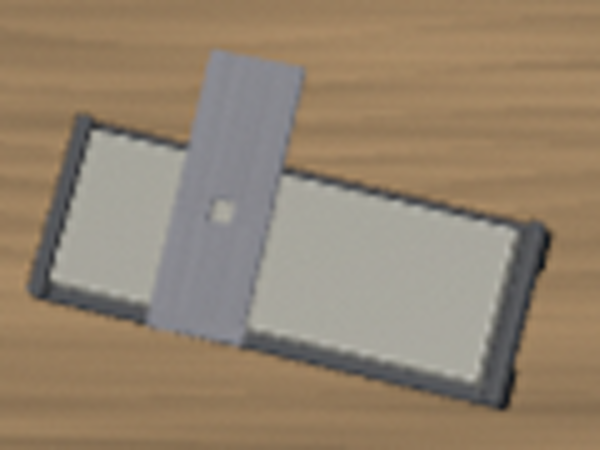

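View pics/cropB.png

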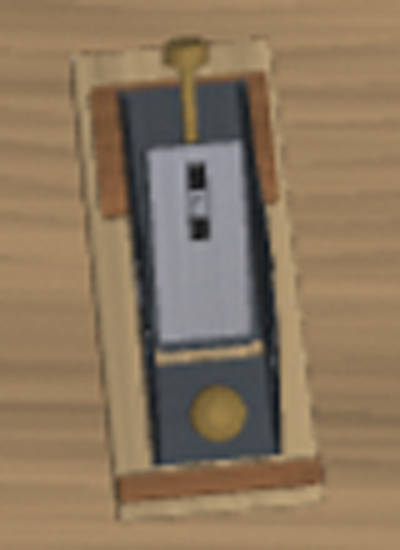

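The crops show the iron's slot at about (199.4,237.2). The plane's bare bed has a dark pin groove, with the pin at about (379.4,245.6). Next comes the metric measurement.

```bash
python3 - <<'E'
from h import *
n="top"
D=[];P=[]
for i in range(4):
    p,d=r.capture(n);D.append(d);P.append(p)
d=np.median(D,0); p=np.mean(P,0).astype(np.uint8); print("noise",np.std(np.array(D)[:,230:245,185:195]), np.abs(np.array(P[0],float)-P[1]).mean())
np.savez("/tmp/top1.npz",p=p,d=d)
for nm in ("spray_can","glue_bottle","screw_tin","tape_roll","lever_cap","honing_guide","screwdriver","hammer"):
    c=r.cut_out(n,nm)
    for x in c[:1]:
        v,u=np.nonzero(x["mask"]&(d>0)); X=px2w(n,u,v,d[v,u]); 
        print(nm,round(x["score"],2),x["bbox"],"lo",np.percentile(X,2,0).round(3),"hi",np.percentile(X,98,0).round(3))
# heights
def H(u,v): return px2w(n,u,v,d[int(round(v)),int(round(u))]).round(4)
print("stone",H(230,245),H(180,240),"iron",H(200,215),H(198,230),H(195,250),"bench",H(300,250))
u,v=np.meshgrid(np.arange(172,258),np.arange(205,272)); X=px2w(n,u,v,d[205:272,172:258])
# plane region height map
for v in range(210,310,3):
    print(v,[int(round(1000*H(u,v)[2])) for u in range(354,406,2)])
E
```

```text
noise 0.10895905 0.8141417100694445
spray_can 0.66 [95.8, 144.2, 56.9, 54.6] lo [0.64  0.376 0.007] hi [0.697 0.432 0.192]
glue_bottle 0.68 [431.8, 159.2, 27.2, 29.8] lo [ 0.669 -0.332 -0.001] hi [ 0.737 -0.281  0.121]
screw_tin 0.77 [220.5, 135.3, 28.2, 34.3] lo [0.718 0.15  0.001] hi [0.783 0.213 0.027]
tape_roll 0.78 [353.2, 141.6, 41.0, 43.6] lo [ 0.687 -0.184  0.003] hi [ 0.778 -0.093  0.026]
lever_cap 0.97 [288.7, 182.0, 35.8, 37.1] lo [ 0.6   -0.025  0.   ] hi [0.673 0.045 0.018]
honing_guide 0.67 [287.3, 142.2, 33.4, 14.8] lo [ 0.73  -0.021  0.001] hi [0.777 0.054 0.029]
screwdriver 0.84 [124.2, 217.2, 23.2, 82.0] lo [0.411 0.375 0.012] hi [0.577 0.418 0.028]
hammer 0.9 [478.7, 195.7, 43.0, 104.3] lo [ 0.414 -0.463  0.013] hi [ 0.645 -0.384  0.028]
stone [0.5244 0.1786 0.0313] [0.5341 0.2922 0.0313] iron [0.5919 0.2492 0.0347] [0.5574 0.2522 0.0334] [0.5112 0.2563 0.0348] bench [0.5205 0.0214 0.0011]
210 [2, -1, -1, -2, 1, 1, 2, 0, 2, 2, -1, -4, 0, -2, 1, -1, 0, -2, 0, -1, -1, -1, -1, 1, -1, 2]
213 [0, 0, 1, -2, -2, 0, 2, -2, 1, -2, 71, 71, 73, 77, -2, 10, 10, 13, 9, 14, 2, 0
[... 2667 characters left out ...]
, 13, 14, 10, 32, 24, 20, 20, 20, 42, 45, 45, 43, 22, 23, 19, 22, 15, 11, 12, 10, 0]
294 [0, -2, -1, 2, 10, 13, 11, 10, 26, 22, 20, 20, 24, 22, 22, 23, 22, 16, 19, 22, 19, 13, 12, 12, 12, 0]
297 [1, -1, 1, -4, 9, 14, 13, 11, 23, 18, 18, 17, 20, 12, 12, 14, 12, 10, 22, 19, 22, 22, 20, 22, 23, 1]
300 [2, 0, 0, -3, 6, 20, 23, 23, 26, 23, 21, 19, 24, 21, 21, 21, 22, 22, 22, 23, 22, 20, 21, 23, 23, -1]
303 [0, 1, -3, 1, -1, 24, 24, 19, 22, 20, 24, 20, 24, 21, 20, 13, 13, 11, 11, 9, 15, 12, 13, 10, 12, 0]
306 [-1, 1, 0, 3, -2, 13, 12, 14, 12, 11, 11, 14, 11, 10, 15, 12, 13, 12, 10, 12, 5, 0, 0, 2, 1, -2]
309 [-3, 0, -4, 2, -3, 0, -2, 1, 1, -2, 1, 0, 0, 2, -2, -1, -2, -1, 2, 1, 1, 0, -1, -1, 0, -1]
```

```bash
cat > fit.py <<'E'
from h import *
n="top"
z=np.load("/tmp/top1.npz"); p=z["p"]; d=z["d"]
g=cv2.cvtColor(p,cv2.COLOR_RGB2GRAY).astype(float)
# bed plane from depth
pts=[]
for v in range(238,270):
    for u in range(372,387):
        if 374<u<385 and v<255: continue
        pts.append(px2w(n,u,v,d[v,u]))
pts=np.array(pts)
for _ in range(3):
    c=pts.mean(0); nn=np.linalg.svd(pts-c)[2][2]; nn*=np.sign(nn[2]); e=(pts-c)@nn; pts=pts[abs(e)<0.004]
c=pts.mean(0); print("bed plane n",nn.round(4),"c",c.round(4),"tilt",np.degrees(np.arccos(nn[2])),"n yaw",np.degrees(np.arctan2(-nn[1],-nn[0])))
def rp(u,v,c,nn):
    f,cx,cy,R,t=K(n); o=-R.T@t; dd=R.T@np.array([(u-cx)/f,(v-cy)/f,1.]); return o+dd*((c-o)@nn)/(dd@nn)
def cross(prof,lo):
    k=np.argmax(abs(np.diff(prof)))
    return k
def edge(img,u0,v0,du,dv,L=5,step=.1):
    s=np.arange(-L,L,step); mx=(u0+s*du).astype(np.float32)[None]; my=(v0+s*dv).astype(np.float32)[None]
    pr=cv2.remap(img.astype(np.float32),mx,my,cv2.INTER_CUBIC)[0]
    gr=np.abs(np.gradient(cv2.GaussianBlur(pr[None],(1,1),0)[0])); gr=np.convolve(gr,np.ones(7)/7,'same')
    gr[:5]=0;gr[-5:]=0
    k=np.argmax(gr); w=slice(max(0,k-8),k+9); sk=(s[w]*gr[w]).sum()/gr[w].sum()
    return u0+sk*du,v0+sk*dv
E
python3 - <<'E'
from fit import *
big=cv2.resize(p[228:284,362:398],None,fx=14,fy=10,interpolation=cv2.INTER_CUBIC); save("bed_big",big)
L=[];Rr=[]
for v in range(237,271):
    t=(v-234)/(272-234)
    L.append(edge(g,369.6+t*2.2,v,1,0,L=2.5)); Rr.append(edge(g,388.8+t*1.8,v,1,0,L=2.5))
L=np.array(L);Rr=np.array(Rr)
WL=np.array([rp(u,v,c,nn) for u,v in L]); WR=np.array([rp(u,v,c,nn) for u,v in Rr])
for W,nm in ((WL,"L"),(WR,"R")):
    k=np.polyfit(W[:,0],W[:,1],1); res=W[:,1]-np.polyval(k,W[:,0]); ok=abs(res)<.0015; k=np.polyfit(W[ok,0],W[ok,1],1)
    print(nm,"yaw",np.degrees(np.arctan(k[0])),"y at x=.5",np.polyval(k,.5),"rms",res.std(),ok.sum())
E
```

```text
bed plane n [-0.4523 -0.0477  0.8906] c [ 0.4998 -0.156   0.0384] tilt 27.05061567254845 n yaw 6.015339800962805
L yaw 5.950038851934625 y at x=.5 -0.1372446096102426 rms 0.00025633819089540663 34
R yaw 6.353097830670454 y at x=.5 -0.17988408059299546 rms 0.000577119578061033 34
```

View pics/bed_big.png

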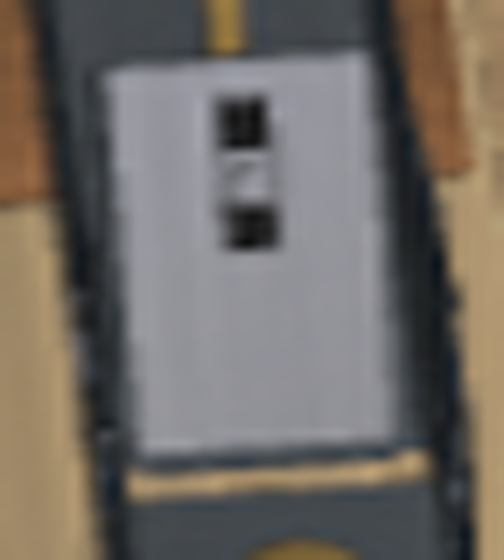

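```bash
cat > bed.py <<'E'
from fit import *
yaw=np.radians(6.12); t=np.radians(27)
ex=np.array([np.cos(t)*np.cos(yaw),np.cos(t)*np.sin(yaw),np.sin(t)]); ey=np.array([-np.sin(yaw),np.cos(yaw),0]); ez=np.cross(ex,ey)
Rb=np.stack([ex,ey,ez],1)
# plane through c ; centre line point at x=.5
m0=np.array([0.5,-0.15856,0]); m0[2]=c[2]-((m0-c)[:2]@ez[:2])/ez[2]
E
python3 - <<'E'
from bed import *
print("m0",m0)
loc=lambda X:(X-m0)@Rb
up=[];lo=[]
for k in range(12):
    u=371.5+k*1.4
    up.append(loc(rp(*edge(g,u,233.5-k*.08,0,1,L=2.2),c,ez))); 
    lo.append(loc(rp(*edge(g,u+2.,273.5-k*.12,0,1,L=1.8),c,ez)))
up=np.array(up);lo=np.array(lo)
print("up x",up[:,0].round(4),"\nlo",lo[:,0].round(4))
big=lambda X,Y:(362+(X+.5)/14-.5,228+(Y+.5)/10-.5)
for nm,X,Y,h in (("pin c",245,181,.006),("pin c",245,181,.0),("groove top",240,97,0),("groove bot",252,248,0),("groove L",217,125,0),("groove R",265,125,0),("pin upper?",243,150,0.006),("pin lower top face?",247,200,.006)):
    print(nm,np.round(loc(rp(*big(X,Y),c+ez*h,ez))*1000,1))
E
```

```text
bed plane n [-0.4523 -0.0477  0.8906] c [ 0.4998 -0.156   0.0384] tilt 27.05061567254845 n yaw 6.015339800962805
m0 [ 0.5        -0.15856     0.03832607]
up x [0.0563 0.0556 0.056  0.0563 0.0561 0.0559 0.0557 0.0557 0.0562 0.0557
 0.0558 0.0562] 
lo [-0.0349 -0.0351 -0.0385 -0.0385 -0.0385 -0.0385 -0.0385 -0.0349 -0.035
 -0.0386 -0.0386 -0.0386]
pin c [30.   1.2  6. ]
pin c [28.   0.5 -0. ]
groove top [47.5  0.2  0. ]
groove bot [12.3  0.2 -0. ]
groove L [41.4  4.2 -0. ]
groove R [40.7 -3.4  0. ]
pin upper? [37.1  1.1  6. ]
pin lower top face? [25.5  1.1  6. ]
```

```bash
python3 - <<'E'
from fit import *
cc=np.array([0,0,.034]); zz=np.array([0,0,1.])
big=lambda X,Y:(155+(X+.5)/5-.5,195+(Y+.5)/5-.5)
A=big(213,52);B=big(302,68);C=big(243,345);Dd=big(150,325)  # tl,tr,br,bl
def line(P,Q,k=25,L=2,lo=.08,hi=.92):
    P=np.array(P);Q=np.array(Q); t=(Q-P)/np.linalg.norm(Q-P); nrm=np.array([-t[1],t[0]])
    W=[]
    for s in np.linspace(lo,hi,k):
        x=P+(Q-P)*s; W.append(rp(*edge(g,*x,*nrm,L=L),cc,zz)[:2])
    W=np.array(W)
    for _ in range(4):
        m=W.mean(0); dr=np.linalg.svd(W-m)[2][0]; nr=np.array([-dr[1],dr[0]]); e=(W-m)@nr; W=W[abs(e)<max(.0006,2*e.std())]
    return m,dr,e.std(),len(W)
for nm,(P,Q) in dict(left=(A,Dd),right=(B,C),top=(A,B),edge=(Dd,C)).items():
    m,dr,s,k=line(P,Q); print(nm,m.round(4),"ang",np.degrees(np.arctan2(dr[1],dr[0]))%180,s.round(5),k)
ang=None
# slot centroid
S=np.array([rp(*big(X,Y),cc,zz) for X,Y in ((222,211),)]); print("slot",S)
E
```

```text
bed plane n [-0.4523 -0.0477  0.8906] c [ 0.4998 -0.156   0.0384] tilt 27.05061567254845 n yaw 6.015339800962805
left [0.5476 0.2705] ang 169.92664839716696 0.00014 22
right [0.543  0.2262] ang 171.63156448140708 0.00082 24
top [0.614  0.2362] ang 82.36650016192536 0.00031 25
edge [0.4853 0.2556] ang 79.12728802831344 0.00049 22
slot [[0.54162862 0.24902118 0.034     ]]
```

```bash
cat > mv.py <<'E'
from h import *
from scipy.spatial.transform import Rotation as Ro
def cur():
    s=r.get_state(); return s, np.array(s["tcp_pos"]), Ro.from_euler("xyz",s["eef_rot"],degrees=True).as_matrix()
def frame(x,y):
    x=np.array(x,float);x/=np.linalg.norm(x);y=np.array(y,float);y-=x*(x@y);y/=np.linalg.norm(y); return np.stack([x,y,np.cross(x,y)],1)
def report(pt,Rt):
    s,p,R=cur(); rv=Ro.from_matrix(R.T@Rt).as_rotvec()
    print("t",round(s["time_s"],2),"tcp",p.round(4),"F",np.round(s["contact_force"],1),"w",round(s["gripper_width"],4))
    print("shift world mm",((pt-p)*1000).round(1),"tool-now shares",((R.T@(pt-p))/.02).round(2),"tool-goal shares",((Rt.T@(pt-p))/.02).round(2)," turn shares",(rv/.08).round(2))
E
python3 - <<'E'
from mv import *
s,p,R=cur(); print(R.round(3))
a=np.radians(-9.6)
for sg in (1,-1):
    Rt=frame([0,0,-1],[-sg*np.sin(a),sg*np.cos(a),0]); report(np.array([.5964,.2399,.238]),Rt)
E
```

```text
[[ 0.    -0.357 -0.934]
 [-0.    -0.934  0.357]
 [-1.     0.    -0.   ]]
t 1.4 tcp [0.2408 0.6305 0.2376] F [-0.3  0.2 -0.2] w 0.0875
shift world mm [ 355.6 -390.6    0.4] tool-now shares [-2.000e-02  1.190e+01 -2.358e+01] tool-goal shares [-2.000e-02 -1.629e+01  2.079e+01]  turn shares [36.8 -0.   0. ]
t 1.4 tcp [0.2408 0.6305 0.2376] F [-0.3  0.2 -0.2] w 0.0875
shift world mm [ 355.6 -390.6    0.4] tool-now shares [-2.000e-02  1.190e+01 -2.358e+01] tool-goal shares [-2.000e-02  1.629e+01 -2.079e+01]  turn shares [-2.47 -0.   -0.  ]
```

Candidates for the iron were: the grey blade across the stone (200,235), the saw blade (445,135), the lever cap (307,200), and the bright beds of the three planes. I choose the one across the stone. For the plane I choose the bare-plywood one at (380,258), not the blue or green ones. Crops A and B confirm both choices.

arm_command(
  plan=[
    {"wx": -0.8},
    {"wx": -0.8},
    {"wx": -0.8},
    {"dy": 0.78, "dz": -1},
    {"dy": 0.78, "dz": -1},
    {"dy": 0.78, "dz": -1},
    {"dy": 0.78, "dz": -1},
    {"dy": 0.78, "dz": -1},
    {"dy": 0.78, "dz": -1},
    {"dy": 0.78, "dz": -1},
    {"dy": 0.78, "dz": -1},
    {"dy": 0.78, "dz": -1},
    {"dy": 0.78, "dz": -1},
    {"dy": 0.78, "dz": -1},
    {"dy": 0.78, "dz": -1},
    {"dy": 0.78, "dz": -1},
    {"dy": 0.78, "dz": -1},
    {"dy": 0.78, "dz": -1},
    {"dy": 0.78, "dz": -1},
    {"dy": 0.78, "dz": -1},
  ],
  fingers=-1,
  force=25,
)

```text
schema error: expected keys dx, dy, dz, wx, wy, wz
```

```bash
python3 - <<'E'
from mv import *
a=np.radians(-9.6)
Rt=frame([0,0,-1],[np.sin(a),-np.cos(a),0]); report(np.array([.5964,.2399,.06]),Rt)
E
```

```text
t 1.4 tcp [0.2408 0.6305 0.2376] F [-0.3  0.2 -0.2] w 0.0875
shift world mm [ 355.6 -390.6 -177.6] tool-now shares [  8.88  11.9  -23.58] tool-goal shares [  8.88  16.29 -20.79]  turn shares [-2.47 -0.   -0.  ]
```

All six keys are required in every row.

arm_command(
  plan=[
    {"dx": 0, "dy": 0, "dz": 0, "wx": -0.8, "wy": 0, "wz": 0},
    {"dx": 0, "dy": 0, "dz": 0, "wx": -0.8, "wy": 0, "wz": 0},
    {"dx": 0, "dy": 0, "dz": 0, "wx": -0.8, "wy": 0, "wz": 0},
    {"dx": 0, "dy": 0.78, "dz": -1, "wx": 0, "wy": 0, "wz": 0},
    {"dx": 0, "dy": 0.78, "dz": -1, "wx": 0, "wy": 0, "wz": 0},
    {"dx": 0, "dy": 0.78, "dz": -1, "wx": 0, "wy": 0, "wz": 0},
    {"dx": 0, "dy": 0.78, "dz": -1, "wx": 0, "wy": 0, "wz": 0},
    {"dx": 0, "dy": 0.78, "dz": -1, "wx": 0, "wy": 0, "wz": 0},
    {"dx": 0, "dy": 0.78, "dz": -1, "wx": 0, "wy": 0, "wz": 0},
    {"dx": 0, "dy": 0.78, "dz": -1, "wx": 0, "wy": 0, "wz": 0},
    {"dx": 0, "dy": 0.78, "dz": -1, "wx": 0, "wy": 0, "wz": 0},
    {"dx": 0, "dy": 0.78, "dz": -1, "wx": 0, "wy": 0, "wz": 0},
    {"dx": 0, "dy": 0.78, "dz": -1, "wx": 0, "wy": 0, "wz": 0},
    {"dx": 0, "dy": 0.78, "dz": -1, "wx": 0, "wy": 0, "wz": 0},
    {"dx": 0, "dy": 0.78, "dz": -1, "wx": 0, "wy": 0, "wz": 0},
    {"dx": 0, "dy": 0.78, "dz": -1, "wx": 0, "wy": 0, "wz": 0},
    {"dx": 0, "dy": 0.78, "dz": -1, "wx": 0, "wy": 0, "wz": 0},
    {"dx": 0, "dy": 0.78, "dz": -1, "wx": 0, "wy": 0, "wz": 0},
    {"dx": 0, "dy": 0.78, "dz": -1, "wx": 0, "wy": 0, "wz": 0},
    {"dx": 0, "dy": 0.78, "dz": -1, "wx": 0, "wy": 0, "wz": 0},
  ],
  fingers=-1,
  force=25,
)

```text
time_s: 3.07
tcp_pos: [0.5432, 0.3037, 0.2384]
eef_rot: [-117.9, 89.8, 53.3]
contact_force: [-0.0, 0.4, 0.2]
gripper_width: 0.0877
```

```bash
cat > g.py <<'E'
from mv import *
import sys
a=np.radians(-9.6)
Rt=frame([0,0,-1],[np.sin(a),-np.cos(a),0]); report(np.array([.5964,.2399,float(sys.argv[1])]),Rt)
E
python3 g.py .08
```

```text
t 3.07 tcp [0.5432 0.3037 0.2384] F [-0.   0.4  0.2] w 0.0877
shift world mm [  53.2  -63.8 -158.4] tool-now shares [ 7.92  2.77 -3.11] tool-goal shares [ 7.92  2.7  -3.15]  turn shares [ 0.17 -0.02  0.04]
```

arm_command(
  plan=[
    {"dx": 0, "dy": 0.9, "dz": -1, "wx": 0.1, "wy": 0, "wz": 0},
    {"dx": 0, "dy": 0.9, "dz": -1, "wx": 0.05, "wy": 0, "wz": 0},
    {"dx": 0.5, "dy": 0.9, "dz": -1, "wx": 0, "wy": 0, "wz": 0},
    {"dx": 1, "dy": 0, "dz": -0.1, "wx": 0, "wy": 0, "wz": 0},
    {"dx": 1, "dy": 0, "dz": 0, "wx": 0, "wy": 0, "wz": 0},
    {"dx": 1, "dy": 0, "dz": 0, "wx": 0, "wy": 0, "wz": 0},
    {"dx": 1, "dy": 0, "dz": 0, "wx": 0, "wy": 0, "wz": 0},
    {"dx": 1, "dy": 0, "dz": 0, "wx": 0, "wy": 0, "wz": 0},
    {"dx": 1, "dy": 0, "dz": 0, "wx": 0, "wy": 0, "wz": 0},
    {"dx": 1, "dy": 0, "dz": 0, "wx": 0, "wy": 0, "wz": 0},
    {"dx": 0.4, "dy": 0, "dz": 0, "wx": 0, "wy": 0, "wz": 0},
    {"dx": 0, "dy": 0, "dz": 0, "wx": 0, "wy": 0, "wz": 0},
  ],
)

```text
time_s: 4.07
tcp_pos: [0.6053, 0.2319, 0.0766]
eef_rot: [-138.6, 89.4, 31.4]
contact_force: [0.1, 0.1, 0.6]
gripper_width: 0.0876
```

```bash
python3 g.py .027; python3 - <<'E'
from h import *
p,d=r.capture("top"); save("top2",cv2.resize(p[150:290,120:280],None,fx=4,fy=4,interpolation=cv2.INTER_CUBIC))
p,d=r.capture("scene"); save("scene2",cv2.resize(p[120:270,320:490],None,fx=4,fy=4,interpolation=cv2.INTER_CUBIC))
E
```

```text
t 4.07 tcp [0.6053 0.2319 0.0766] F [0.1 0.1 0.6] w 0.0876
shift world mm [ -8.9   8.  -49.6] tool-now shares [ 2.48 -0.3   0.53] tool-goal shares [ 2.48 -0.32  0.5 ]  turn shares [-0.09 -0.1   0.08]
```

View pics/top2.png

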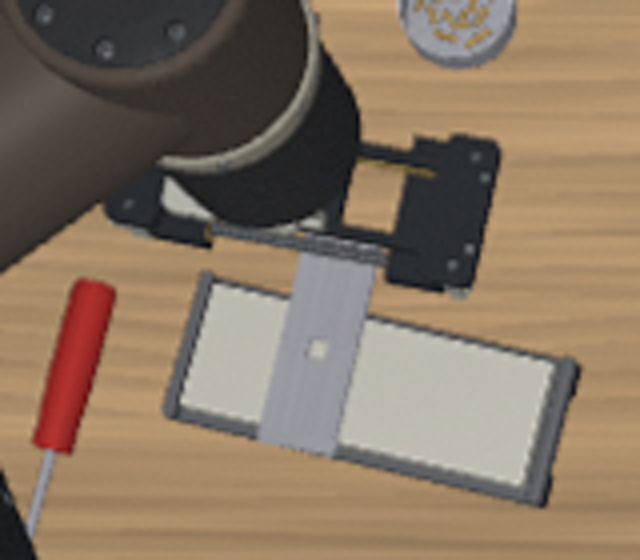

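View pics/scene2.png

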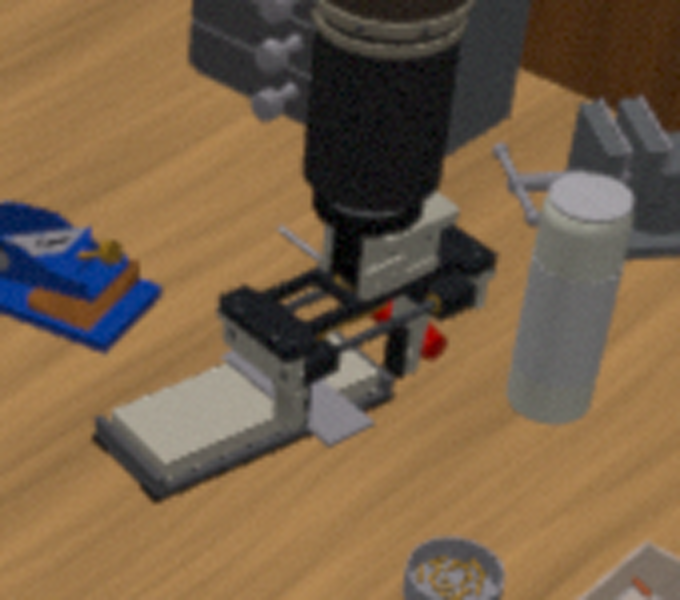

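The top crop shows the jaws straddling the iron's top end. The scene view shows clear space to the spray can. I'll correct a few mm and go down.

arm_command(
  plan=[
    {"dx": 0, "dy": -0.3, "dz": 0.5, "wx": -0.09, "wy": -0.1, "wz": 0.08},
    {"dx": 0, "dy": 0, "dz": 0, "wx": 0, "wy": 0, "wz": 0},
    {"dx": 0.6, "dy": 0, "dz": 0, "wx": 0, "wy": 0, "wz": 0},
    {"dx": 0.6, "dy": 0, "dz": 0, "wx": 0, "wy": 0, "wz": 0},
    {"dx": 0.6, "dy": 0, "dz": 0, "wx": 0, "wy": 0, "wz": 0},
    {"dx": 0.4, "dy": 0, "dz": 0, "wx": 0, "wy": 0, "wz": 0},
    {"dx": 0.1, "dy": 0, "dz": 0, "wx": 0, "wy": 0, "wz": 0},
    {"dx": 0, "dy": 0, "dz": 0, "wx": 0, "wy": 0, "wz": 0},
  ],
)

```text
time_s: 4.83
tcp_pos: [0.6002, 0.244, 0.036]
eef_rot: [-134.9, 89.2, 35.7]
contact_force: [0.1, 0.2, 0.2]
gripper_width: 0.0875
```

```bash
python3 g.py .027
```

```text
t 4.83 tcp [0.6002 0.244  0.036 ] F [0.1 0.2 0.2] w 0.0875
shift world mm [-3.8 -4.1 -9. ] tool-now shares [0.45 0.24 0.16] tool-goal shares [0.45 0.24 0.15]  turn shares [ 0.04 -0.12  0.12]
```

arm_command(
  plan=[
    {"dx": 0.2, "dy": 0.24, "dz": 0.15, "wx": 0.04, "wy": -0.12, "wz": 0.12},
    {"dx": 0.2, "dy": 0, "dz": 0, "wx": 0, "wy": 0, "wz": 0},
    {"dx": 0, "dy": 0, "dz": 0, "wx": 0, "wy": 0, "wz": 0},
  ],
)

```text
time_s: 5.08
tcp_pos: [0.5964, 0.2394, 0.0275]
eef_rot: [48.7, 89.9, -141.0]
contact_force: [-0.0, -1.2, 0.3]
gripper_width: 0.0876
```

```bash
python3 g.py .027
```

```text
t 5.08 tcp [0.5964 0.2394 0.0275] F [-0.  -1.2  0.3] w 0.0876
shift world mm [ 0.   0.5 -0.5] tool-now shares [ 0.02 -0.03  0.  ] tool-goal shares [ 0.02 -0.03  0.  ]  turn shares [-0.01  0.01 -0.02]
```

arm_command(
  plan=[
    {"dx": 0, "dy": 0, "dz": 0, "wx": 0, "wy": 0, "wz": 0},
    {"dx": 0, "dy": 0, "dz": 0, "wx": 0, "wy": 0, "wz": 0},
    {"dx": 0, "dy": 0, "dz": 0, "wx": 0, "wy": 0, "wz": 0},
    {"dx": 0, "dy": 0, "dz": 0, "wx": 0, "wy": 0, "wz": 0},
    {"dx": 0, "dy": 0, "dz": 0, "wx": 0, "wy": 0, "wz": 0},
    {"dx": 0, "dy": 0, "dz": 0, "wx": 0, "wy": 0, "wz": 0},
    {"dx": 0, "dy": 0, "dz": 0, "wx": 0, "wy": 0, "wz": 0},
    {"dx": 0, "dy": 0, "dz": 0, "wx": 0, "wy": 0, "wz": 0},
  ],
  fingers=1,
  force=30,
)

```text
time_s: 5.75
tcp_pos: [0.5973, 0.2397, 0.0289]
eef_rot: [-155.4, 90.0, 15.0]
contact_force: [-0.7, 0.2, -1.7]
gripper_width: 0.0434
```

```bash
python3 g.py .027
```

```text
t 5.75 tcp [0.5973 0.2397 0.0289] F [-0.7  0.2 -1.7] w 0.0434
shift world mm [-0.9  0.2 -1.9] tool-now shares [ 0.09 -0.    0.04] tool-goal shares [ 0.09 -0.    0.04]  turn shares [-0.01 -0.01  0.  ]
```

```bash
python3 - <<'E'
from h import *
P=[r.capture("top")[0] for i in range(3)]
p=np.mean(P,0).astype(np.uint8); np.savez("/tmp/top3.npz",p=p)
save("top3",cv2.resize(p[200:280,160:240],None,fx=7,fy=7,interpolation=cv2.INTER_CUBIC))
E
```

```text
(no output)
```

View pics/top3.png

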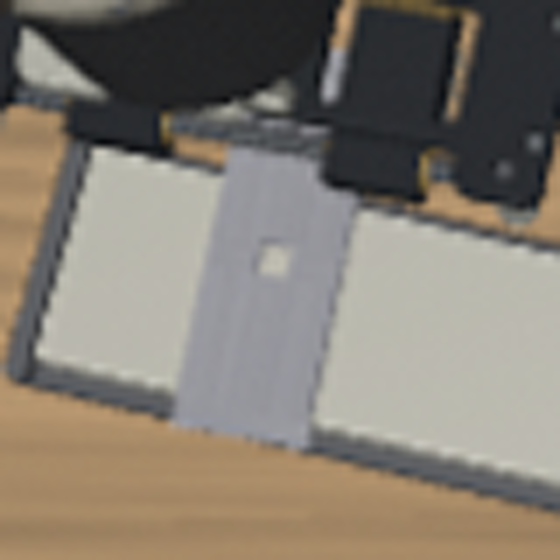

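The top crop shows the iron held between the jaws, with the slot at about (198.6,236.7) and the cutting edge from about (184.1,260.1) to (203.5,263.8). Next I'll refine the slot and the iron's yaw relative to the tool.

```bash
cat > hold.py <<'E'
from fit import *
from mv import *
cc=np.array([0,0,.034]); zz=np.array([0,0,1.])
E
python3 - <<'E'
from hold import *
p=np.load("/tmp/top3.npz")["p"]; g=cv2.cvtColor(p,cv2.COLOR_RGB2GRAY).astype(float)
w=np.clip(g[232:242,194:204]-np.median(g[232:242,194:204])-8,0,None); v,u=np.mgrid[232:242,194:204]
us,vs=(w*u).sum()/w.sum(),(w*v).sum()/w.sum(); S=rp(us,vs,cc,zz); print("slot px",us,vs,S)
big=lambda X,Y:np.array((160+(X+.5)/7-.5,200+(Y+.5)/7-.5))
def line(P,Q,k=25,L=2,lo=.08,hi=.92):
    t=(Q-P)/np.linalg.norm(Q-P); nrm=np.array([-t[1],t[0]])
    W=np.array([rp(*edge(g,*(P+(Q-P)*s),*nrm,L=L),cc,zz)[:2] for s in np.linspace(lo,hi,k)])
    for _ in range(4):
        m=W.mean(0); dr=np.linalg.svd(W-m)[2][0]; nr=np.array([-dr[1],dr[0]]); e=(W-m)@nr; W=W[abs(e)<max(.0006,2*e.std())]
    return m,dr,e.std(),len(W)
ls={}
for nm,(P,Q) in dict(left=(big(222,190),big(172,424)),right=(big(352,215),big(308,450)),edge=(big(172,424),big(308,450))).items():
    m,dr,s,k=line(P,Q); ls[nm]=(m,dr); print(nm,m.round(4),"ang",np.degrees(np.arctan2(dr[1],dr[0]))%180,s.round(5),k)
s,pt,R=cur(); a=np.radians(-9.6); ia=np.array([np.cos(a),np.sin(a)]); ib=np.array([-ia[1],ia[0]])
print("tool z,y angle",np.degrees(np.arctan2(-R[1,2],-R[0,2])))
for nm in ls: print(nm,"along,across from tcp mm",((ls[nm][0]-pt[:2])@np.stack([ia,ib],1)*1000).round(2))
print("slot",((S[:2]-pt[:2])@np.stack([ia,ib],1)*1000).round(2))
E
```

```text
bed plane n [-0.4523 -0.0477  0.8906] c [ 0.4998 -0.156   0.0384] tilt 27.05061567254845 n yaw 6.015339800962805
slot px 198.91438356164383 236.98287671232876 [0.54120561 0.24919312 0.034     ]
left [0.5263 0.2747] ang 170.92927132265905 0.00025 25
right [0.52   0.2297] ang 170.57869504298168 0.00035 23
edge [0.4844 0.2576] ang 82.45411513889914 0.00148 25
tool z,y angle -9.62580195902838
left along,across from tcp mm [-75.84  22.6 ]
right along,across from tcp mm [-74.54 -22.8 ]
edge along,across from tcp mm [-114.32   -1.26]
slot [-5.687e+01 -2.000e-02]
```

arm_command(
  plan=[
    {"dx": 0, "dy": 0, "dz": 0, "wx": 0, "wy": 0, "wz": 0},
    {"dx": -0.3, "dy": 0, "dz": 0, "wx": 0, "wy": 0, "wz": 0},
    {"dx": -0.5, "dy": 0, "dz": 0, "wx": 0, "wy": 0, "wz": 0},
    {"dx": -0.8, "dy": 0, "dz": 0, "wx": 0, "wy": 0, "wz": 0},
    {"dx": -1, "dy": 0, "dz": 0, "wx": 0, "wy": 0, "wz": 0},
    {"dx": -1, "dy": 0, "dz": 0, "wx": 0, "wy": 0, "wz": 0},
    {"dx": -1, "dy": 0, "dz": 0, "wx": 0, "wy": 0, "wz": 0},
    {"dx": -1, "dy": 0, "dz": 0, "wx": 0, "wy": 0, "wz": 0},
    {"dx": -0.5, "dy": 0, "dz": 0, "wx": 0, "wy": 0, "wz": 0},
  ],
  fingers=1,
  force=55,
)

```text
time_s: 6.65
tcp_pos: [0.5946, 0.2381, 0.1564]
eef_rot: [43.4, 89.6, -146.3]
contact_force: [0.7, 0.5, -1.9]
gripper_width: 0.0428
```

```bash
cat > place.py <<'E'
from bed import *
from mv import *
import sys
def goal(h,px=.0297,py=.0006,sl=(-.0031,0,.0566),dyaw=0):
    Rt=frame(-ez,-ey); Ps=m0+Rb@np.array([px,py,.002+h]); return Ps-Rt@np.array(sl),Rt
if __name__=="__main__":
    g_,Rt=goal(float(sys.argv[1])/1000); print("goal",g_.round(4)); report(g_,Rt)
E
python3 place.py 60; python3 - <<'E'
from h import *
p,d=r.capture("scene"); save("scene4",p[100:350,240:520])
E
```

```text
bed plane n [-0.4523 -0.0477  0.8906] c [ 0.4998 -0.156   0.0384] tilt 27.05061567254845 n yaw 6.015339800962805
goal [ 0.5498 -0.1526  0.13  ]
t 6.65 tcp [0.5946 0.2381 0.1564] F [ 0.7  0.5 -1.9] w 0.0428
shift world mm [ -44.8 -390.7  -26.4] tool-now shares [ 1.41 19.63 -1.08] tool-goal shares [-0.78 19.19  4.44]  turn shares [-3.37  5.93 -0.86]
```

View pics/scene4.png

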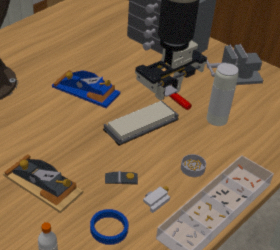

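arm_command(
  plan=[
    {"dx": 0, "dy": 0.4, "dz": 0, "wx": 0, "wy": 0, "wz": 0},
    {"dx": 0, "dy": 0.8, "dz": 0, "wx": 0, "wy": 0, "wz": 0},
    {"dx": 0, "dy": 1, "dz": 0, "wx": 0, "wy": 0, "wz": 0},
    {"dx": 0, "dy": 1, "dz": 0, "wx": 0, "wy": 0, "wz": 0},
    {"dx": 0, "dy": 1, "dz": 0, "wx": 0, "wy": 0, "wz": 0},
    {"dx": 0, "dy": 1, "dz": 0, "wx": 0, "wy": 0, "wz": 0},
    {"dx": 0, "dy": 1, "dz": 0, "wx": 0, "wy": 0, "wz": 0},
    {"dx": 0, "dy": 1, "dz": 0, "wx": 0, "wy": 0, "wz": 0},
    {"dx": 0, "dy": 1, "dz": 0, "wx": 0, "wy": 0, "wz": 0},
    {"dx": 0, "dy": 1, "dz": 0, "wx": 0, "wy": 0, "wz": 0},
    {"dx": 0, "dy": 1, "dz": 0, "wx": -0.5, "wy": 0.9, "wz": -0.1},
    {"dx": 0, "dy": 1, "dz": 0, "wx": -0.5, "wy": 0.9, "wz": -0.1},
    {"dx": 0, "dy": 1, "dz": 0, "wx": -0.5, "wy": 0.9, "wz": -0.1},
    {"dx": 0, "dy": 1, "dz": 0, "wx": -0.5, "wy": 0.9, "wz": -0.1},
    {"dx": 0, "dy": 1, "dz": 0, "wx": -0.5, "wy": 0.9, "wz": -0.1},
    {"dx": 0, "dy": 0.8, "dz": 0, "wx": -0.4, "wy": 0.7, "wz": -0.1},
    {"dx": 0, "dy": 0.5, "dz": 0, "wx": 0, "wy": 0, "wz": 0},
    {"dx": 0, "dy": 0, "dz": 0, "wx": 0, "wy": 0, "wz": 0},
  ],
)

```text
time_s: 8.2
tcp_pos: [0.5225, -0.1113, 0.1364]
eef_rot: [177.4, 67.5, 1.4]
contact_force: [1.0, 0.5, -0.8]
gripper_width: 0.0423
```

```bash
python3 place.py 60
```

```text
bed plane n [-0.4523 -0.0477  0.8906] c [ 0.4998 -0.156   0.0384] tilt 27.05061567254845 n yaw 6.015339800962805
goal [ 0.5498 -0.1526  0.13  ]
t 8.2 tcp [ 0.5225 -0.1113  0.1364] F [ 1.   0.5 -0.8] w 0.0423
shift world mm [ 27.3 -41.3  -6.5] tool-now shares [ 0.8   2.14 -1.  ] tool-goal shares [ 0.8   2.2  -0.87]  turn shares [-0.37  0.99 -0.41]
```

arm_command(
  plan=[
    {"dx": 0.3, "dy": 0.7, "dz": -0.4, "wx": -0.2, "wy": 0.5, "wz": -0.2},
    {"dx": 0.3, "dy": 0.7, "dz": -0.3, "wx": -0.15, "wy": 0.4, "wz": -0.2},
    {"dx": 0.2, "dy": 0.6, "dz": -0.2, "wx": 0, "wy": 0.1, "wz": 0},
    {"dx": 0, "dy": 0, "dz": 0, "wx": 0, "wy": 0, "wz": 0},
    {"dx": 0, "dy": 0, "dz": 0, "wx": 0, "wy": 0, "wz": 0},
  ],
)

```text
time_s: 8.62
tcp_pos: [0.5395, -0.1565, 0.1242]
eef_rot: [179.9, 63.3, 5.6]
contact_force: [-0.4, 0.3, -2.0]
gripper_width: 0.0426
```

```bash
python3 place.py 60; python3 - <<'E'
from h import *
P=[r.capture("top")[0] for i in range(2)]; p=np.mean(P,0).astype(np.uint8); np.savez("/tmp/top5.npz",p=p)
save("top5",cv2.resize(p[200:310,330:430],None,fx=5,fy=5,interpolation=cv2.INTER_CUBIC))
p,d=r.capture("scene"); save("scene5",cv2.resize(p[200:320,220:340],None,fx=5,fy=5,interpolation=cv2.INTER_CUBIC))
E
```

```text
bed plane n [-0.4523 -0.0477  0.8906] c [ 0.4998 -0.156   0.0384] tilt 27.05061567254845 n yaw 6.015339800962805
goal [ 0.5498 -0.1526  0.13  ]
t 8.62 tcp [ 0.5395 -0.1565  0.1242] F [-0.4  0.3 -2. ] w 0.0426
shift world mm [10.3  3.9  5.8] tool-now shares [-0.02 -0.14 -0.61] tool-goal shares [-0.02 -0.14 -0.61]  turn shares [-0.09  0.07 -0.05]
```

View pics/top5.png

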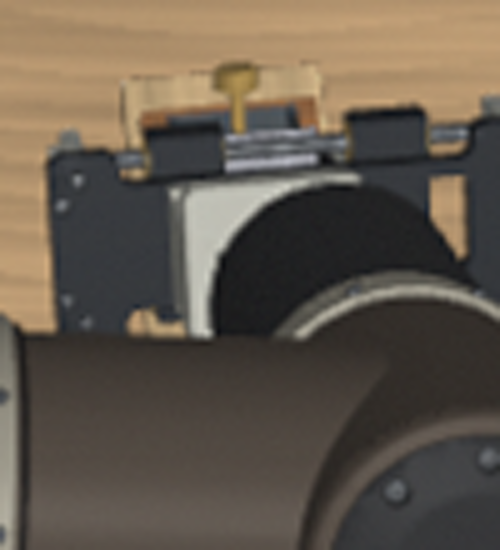

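View pics/scene5.png

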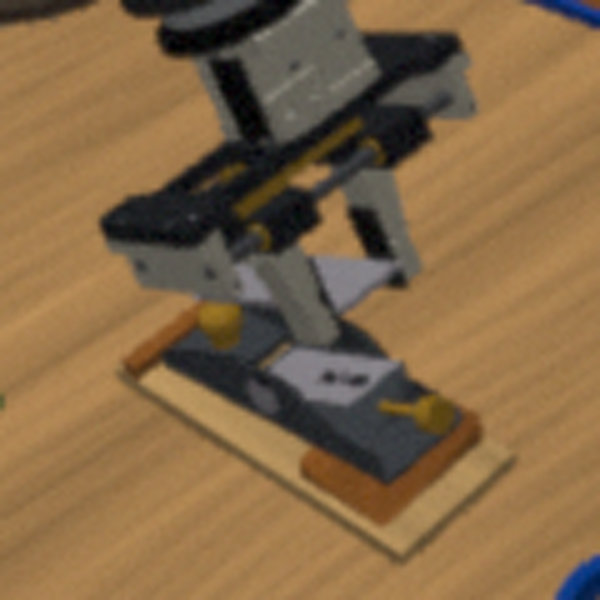

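The scene crop shows the iron between the fingers, over the bed and parallel to it as far as I can tell. The pin stands in its groove at about scene (289,275). I'll project the expected iron outline to check the tilt of the hold.

```bash
cat > ov.py <<'E'
from bed import *
from mv import *
def overlay(out,win,fx,sl=(-.0031,0,.0566),cam="scene",bed=True):
    p,d=r.capture(cam); s,pt,R=cur()
    np.savez("/tmp/"+out+".npz",p=p,d=d)
    v0,v1,u0,u1=win; im=cv2.resize(p[v0:v1,u0:u1],None,fx=fx,fy=fx,interpolation=cv2.INTER_CUBIC); im0=im.copy()
    def dr(X,col):
        q=w2px(cam,np.array(X)); q=((q-[u0,v0]+.5)*fx-.5).astype(int); cv2.polylines(im,[q.reshape(-1,1,2)],True,col,1,cv2.LINE_AA)
    # iron in tool: iron x=-tool z, y=-tool y, z=-tool x
    S=pt+R@np.array(sl); I=np.stack([-R[:,2],-R[:,1],-R[:,0]],1)
    f=lambda x,y,z:S+I@(np.array([x+7,y,z])/1000)
    dr([f(-65,-22,2),f(65,-22,2),f(65,22,2),f(-65,22,2)],(255,0,0)); dr([f(-12,-5,2),f(-2,-5,2),f(-2,5,2),f(-12,5,2)],(255,0,0))
    if bed:
        b=lambda x,y,z:m0+Rb@(np.array([x,y,z])/1000)
        dr([b(56,21,0),b(56,-21,0),b(-41,-21,0),b(-41,21,0)],(0,255,0)); dr([b(29.7-3.5,3.5+.6,6),b(29.7+3.5,3.5+.6,6),b(29.7+3.5,-3.5+.6,6),b(29.7-3.5,-3.5+.6,6)],(0,255,0))
    save(out,np.concatenate([im],1)); save(out+"_raw",im0)
E
python3 - <<'E'
from ov import *
overlay("s6",(230,310,240,330),8)
E
```

```text
bed plane n [-0.4523 -0.0477  0.8906] c [ 0.4998 -0.156   0.0384] tilt 27.05061567254845 n yaw 6.015339800962805
```

View pics/s6.png

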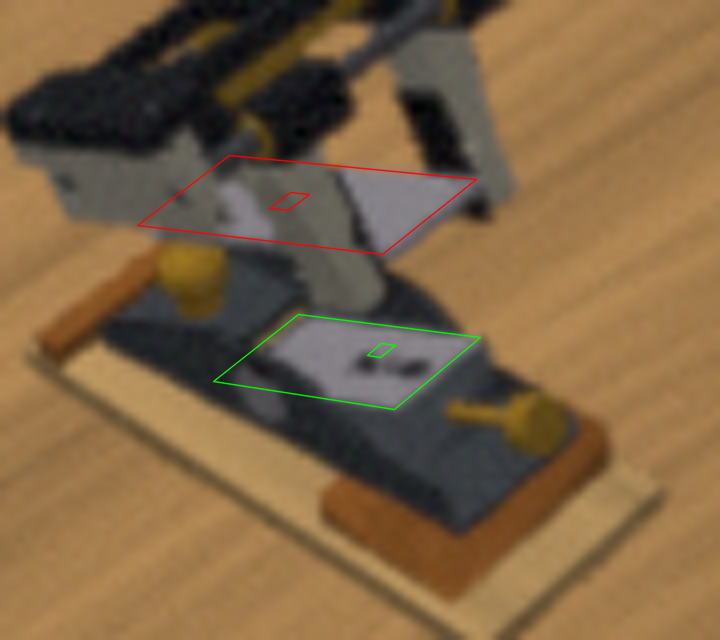

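View pics/s6_raw.png

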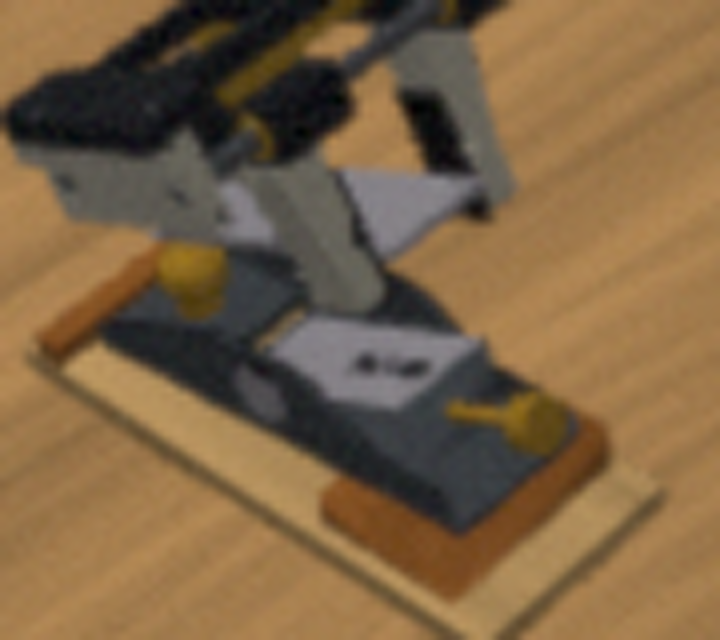

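The overlay matches the iron and the bed within about one pixel. The pin's position along the bed needs a closer check in this view.

```bash
python3 - <<'E'
from bed import *
cam="scene"
z=np.load("/tmp/s6.npz")["p"]; z0=np.load("/tmp/scene0.npz")["p"]
P=[z,z0]+[r.capture(cam)[0] for i in range(2)]
p=np.mean([P[0],P[2],P[3]],0).astype(np.uint8)
v0,v1,u0,u1=266,284,270,304; fx=20
outs=[]
for px in (None,27.5,30,32.5):
    im=cv2.resize(p[v0:v1,u0:u1],None,fx=fx,fy=fx,interpolation=cv2.INTER_CUBIC)
    if px is not None:
        def dr(X,col):
            q=w2px(cam,np.array(X))+[0,.6]; q=((q-[u0,v0]+.5)*fx-.5).astype(int); cv2.polylines(im,[q.reshape(-1,1,2)],True,col,1,cv2.LINE_AA)
        b=lambda x,y,z:m0+Rb@(np.array([x,y,z])/1000)
        dr([b(56,21,0),b(56,-21,0),b(-41,-21,0),b(-41,21,0)],(0,255,0)); dr([b(12.3,3.9,0),b(12.3,-3.7,0),b(47.5,-3.7,0),b(47.5,3.9,0)],(255,255,0))
        for h in (0,6): dr([b(px+sx*3.5,sy*3.5,h) for sx,sy in ((-1,-1),(1,-1),(1,1),(-1,1))],(255,0,0))
    save("pin%s"%px,im)
    outs.append(im)
o=np.vstack([np.hstack(outs[:2]),np.hstack(outs[2:])]); save("pinall",cv2.resize(o,(800,int(o.shape[0]*800/o.shape[1]))))
E
```

```text
bed plane n [-0.4523 -0.0477  0.8906] c [ 0.4998 -0.156   0.0384] tilt 27.05061567254845 n yaw 6.015339800962805
```

View pics/pinall.png

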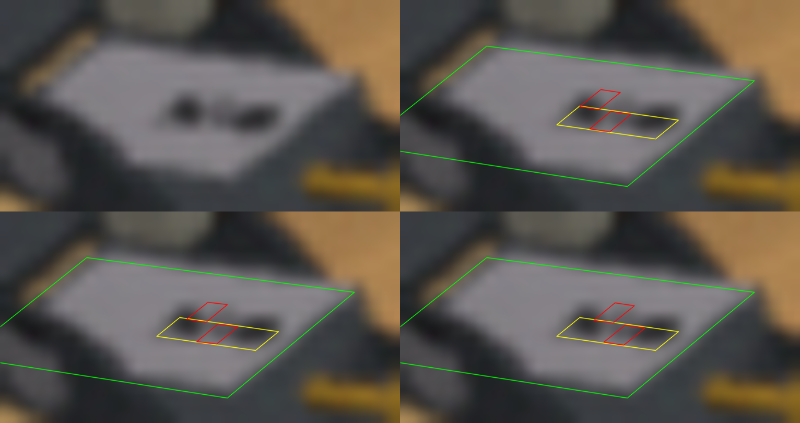

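View pics/pinNone.png

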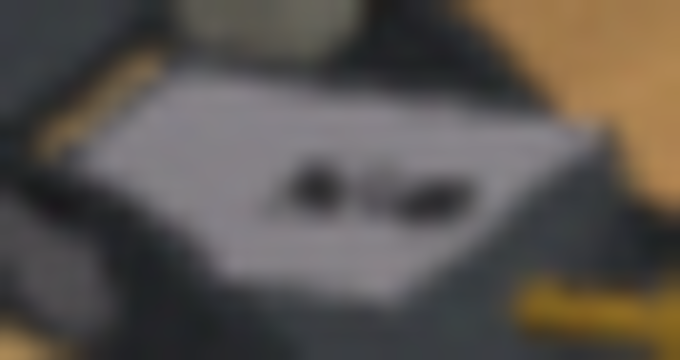

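Both views put the pin at about bed x = 70.5 to 71 mm, which is 29.5 to 30 mm in my local frame. I'll correct the hover and descend towards the bed.

arm_command(
  plan=[
    {"dx": 0, "dy": -0.14, "dz": -0.6, "wx": -0.09, "wy": 0.07, "wz": -0.05},
    {"dx": 0, "dy": 0, "dz": 0, "wx": 0, "wy": 0, "wz": 0},
    {"dx": 0.5, "dy": 0, "dz": 0, "wx": 0, "wy": 0, "wz": 0},
    {"dx": 0.5, "dy": 0, "dz": 0, "wx": 0, "wy": 0, "wz": 0},
    {"dx": 0.3, "dy": 0, "dz": 0, "wx": 0, "wy": 0, "wz": 0},
    {"dx": 0, "dy": 0, "dz": 0, "wx": 0, "wy": 0, "wz": 0},
    {"dx": 0, "dy": 0, "dz": 0, "wx": 0, "wy": 0, "wz": 0},
  ],
)

```text
time_s: 9.5
tcp_pos: [0.5656, -0.147, 0.1058]
eef_rot: [179.9, 62.8, 6.5]
contact_force: [0.1, -0.2, -2.2]
gripper_width: 0.0426
```

```bash
python3 place.py 30
```

```text
bed plane n [-0.4523 -0.0477  0.8906] c [ 0.4998 -0.156   0.0384] tilt 27.05061567254845 n yaw 6.015339800962805
goal [ 0.5633 -0.1512  0.1033]
t 9.5 tcp [ 0.5656 -0.147   0.1058] F [ 0.1 -0.2 -2.2] w 0.0426
shift world mm [-2.2 -4.1 -2.5] tool-now shares [0.05 0.19 0.18] tool-goal shares [0.05 0.19 0.18]  turn shares [ 0.1  -0.04  0.04]
```

arm_command(
  plan=[
    {"dx": 0.05, "dy": 0.15, "dz": 0.14, "wx": 0.08, "wy": -0.04, "wz": 0.04},
    {"dx": 0, "dy": 0, "dz": 0, "wx": 0, "wy": 0, "wz": 0},
    {"dx": 0, "dy": 0, "dz": 0, "wx": 0, "wy": 0, "wz": 0},
    {"dx": 0, "dy": 0, "dz": 0, "wx": 0, "wy": 0, "wz": 0},
  ],
)

```text
time_s: 9.83
tcp_pos: [0.5629, -0.1508, 0.1023]
eef_rot: [179.9, 63.1, 6.0]
contact_force: [-0.5, 0.1, -1.2]
gripper_width: 0.0426
```

```bash
python3 place.py 15;  python3 - <<'E'
from ov import *
overlay("s7",(230,310,240,330),8)
overlay("t7",(200,300,330,430),6,cam="top")
E
```

```text
bed plane n [-0.4523 -0.0477  0.8906] c [ 0.4998 -0.156   0.0384] tilt 27.05061567254845 n yaw 6.015339800962805
goal [ 0.5701 -0.1504  0.0899]
t 9.83 tcp [ 0.5629 -0.1508  0.1023] F [-0.5  0.1 -1.2] w 0.0426
shift world mm [  7.2   0.4 -12.4] tool-now shares [ 0.72  0.02 -0.04] tool-goal shares [ 0.72  0.02 -0.04]  turn shares [-0.    0.03 -0.01]
bed plane n [-0.4523 -0.0477  0.8906] c [ 0.4998 -0.156   0.0384] tilt 27.05061567254845 n yaw 6.015339800962805
```

View pics/s7.png

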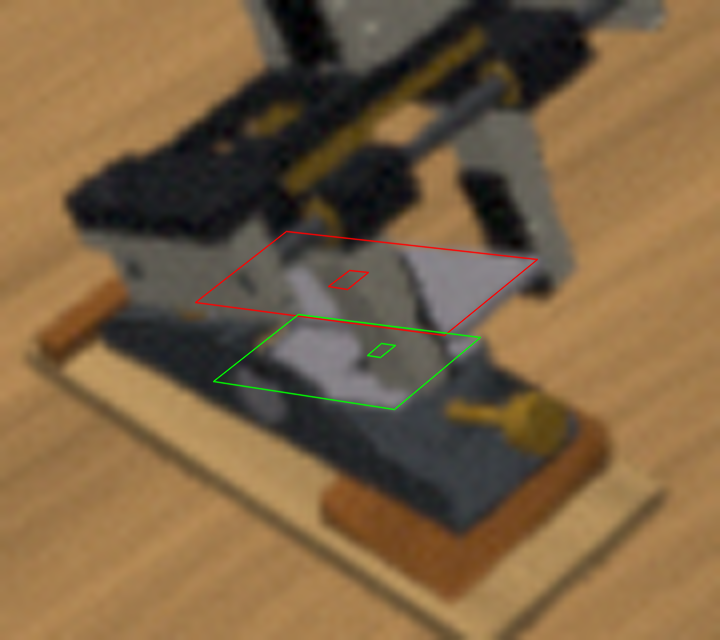

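View pics/s7_raw.png

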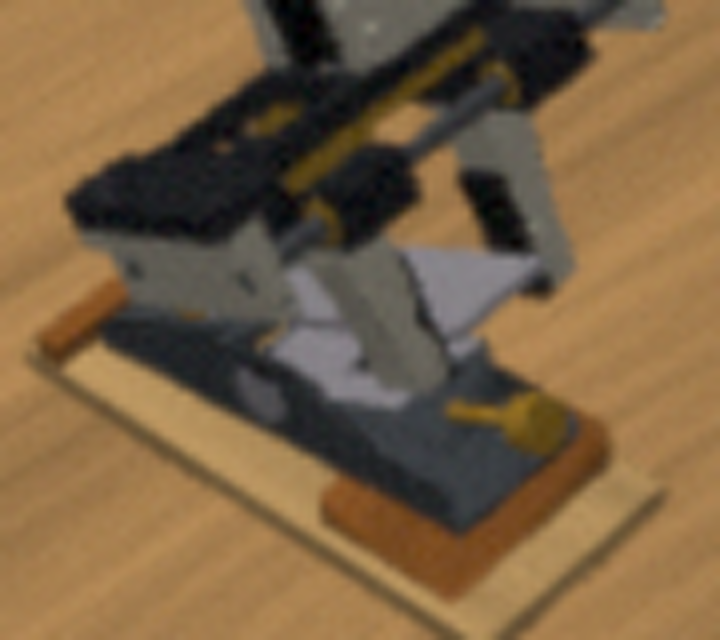

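The iron's top end, at about (538,262)–(445,338) in the crop, agrees with the prediction within half a source pixel. Continuing down.

arm_command(
  plan=[
    {"dx": 0.3, "dy": 0.02, "dz": -0.04, "wx": 0, "wy": 0.03, "wz": 0},
    {"dx": 0.3, "dy": 0, "dz": 0, "wx": 0, "wy": 0, "wz": 0},
    {"dx": 0.2, "dy": 0, "dz": 0, "wx": 0, "wy": 0, "wz": 0},
    {"dx": 0, "dy": 0, "dz": 0, "wx": 0, "wy": 0, "wz": 0},
    {"dx": 0, "dy": 0, "dz": 0, "wx": 0, "wy": 0, "wz": 0},
  ],
)

```text
time_s: 10.35
tcp_pos: [0.5724, -0.1503, 0.0879]
eef_rot: [179.9, 62.9, 6.0]
contact_force: [0.3, -1.2, -1.4]
gripper_width: 0.0426
```

```bash
python3 place.py 8
```

```text
bed plane n [-0.4523 -0.0477  0.8906] c [ 0.4998 -0.156   0.0384] tilt 27.05061567254845 n yaw 6.015339800962805
goal [ 0.5733 -0.1501  0.0837]
t 10.35 tcp [ 0.5724 -0.1503  0.0879] F [ 0.3 -1.2 -1.4] w 0.0426
shift world mm [ 0.8  0.2 -4.2] tool-now shares [ 0.21 -0.01  0.06] tool-goal shares [ 0.21 -0.01  0.06]  turn shares [ 0.   -0.03 -0.01]
```

arm_command(
  plan=[
    {"dx": 0.15, "dy": 0, "dz": 0.06, "wx": 0, "wy": -0.03, "wz": 0},
    {"dx": 0.1, "dy": 0, "dz": 0, "wx": 0, "wy": 0, "wz": 0},
    {"dx": 0.1, "dy": 0, "dz": 0, "wx": 0, "wy": 0, "wz": 0},
    {"dx": 0.05, "dy": 0, "dz": 0, "wx": 0, "wy": 0, "wz": 0},
    {"dx": 0, "dy": 0, "dz": 0, "wx": 0, "wy": 0, "wz": 0},
  ],
)

```text
time_s: 10.77
tcp_pos: [0.5752, -0.15, 0.079]
eef_rot: [179.9, 63.1, 6.0]
contact_force: [-0.1, -0.3, -1.9]
gripper_width: 0.0426
```

```bash
python3 place.py 0
```

```text
bed plane n [-0.4523 -0.0477  0.8906] c [ 0.4998 -0.156   0.0384] tilt 27.05061567254845 n yaw 6.015339800962805
goal [ 0.5769 -0.1497  0.0765]
t 10.77 tcp [ 0.5752 -0.15    0.079 ] F [-0.1 -0.3 -1.9] w 0.0426
shift world mm [ 1.7  0.3 -2.5] tool-now shares [ 0.15 -0.   -0.02] tool-goal shares [ 0.15 -0.   -0.02]  turn shares [ 0.    0.01 -0.01]
```

At 3 mm above seat there's no contact force, so the slot is probably already over the pin. I'll finish gently.

arm_command(
  plan=[
    {"dx": 0.06, "dy": 0, "dz": -0.02, "wx": 0, "wy": 0, "wz": 0},
    {"dx": 0.05, "dy": 0, "dz": 0, "wx": 0, "wy": 0, "wz": 0},
    {"dx": 0, "dy": 0, "dz": 0, "wx": 0, "wy": 0, "wz": 0},
  ],
)

```text
time_s: 11.02
tcp_pos: [0.5767, -0.1498, 0.0772]
eef_rot: [179.9, 63.0, 6.0]
contact_force: [-0.2, 0.3, -1.2]
gripper_width: 0.0423
```

```bash
python3 place.py 0
```

```text
bed plane n [-0.4523 -0.0477  0.8906] c [ 0.4998 -0.156   0.0384] tilt 27.05061567254845 n yaw 6.015339800962805
goal [ 0.5769 -0.1497  0.0765]
t 11.02 tcp [ 0.5767 -0.1498  0.0772] F [-0.2  0.3 -1.2] w 0.0423
shift world mm [ 0.2  0.1 -0.7] tool-now shares [ 0.04 -0.    0.01] tool-goal shares [ 0.04 -0.    0.01]  turn shares [ 0.    0.01 -0.01]
```

arm_command(
  plan=[
    {"dx": 0.05, "dy": 0, "dz": 0.01, "wx": 0, "wy": 0, "wz": 0},
    {"dx": 0.04, "dy": 0, "dz": 0, "wx": 0, "wy": 0, "wz": 0},
    {"dx": 0, "dy": 0, "dz": 0, "wx": 0, "wy": 0, "wz": 0},
  ],
)

```text
time_s: 11.27
tcp_pos: [0.5774, -0.1498, 0.0759]
eef_rot: [179.9, 63.0, 6.0]
contact_force: [-2.9, 1.0, 2.8]
gripper_width: 0.0426
```

```bash
python3 place.py 0
```

```text
bed plane n [-0.4523 -0.0477  0.8906] c [ 0.4998 -0.156   0.0384] tilt 27.05061567254845 n yaw 6.015339800962805
goal [ 0.5769 -0.1497  0.0765]
t 11.27 tcp [ 0.5774 -0.1498  0.0759] F [-2.9  1.   2.8] w 0.0426
shift world mm [-0.5  0.1  0.6] tool-now shares [-0.04 -0.01  0.01] tool-goal shares [-0.04 -0.01  0.01]  turn shares [ 0.    0.   -0.01]
```

```bash
python3 - <<'E'
from ov import *
overlay("s8",(230,310,240,330),8)
E
```

```text
bed plane n [-0.4523 -0.0477  0.8906] c [ 0.4998 -0.156   0.0384] tilt 27.05061567254845 n yaw 6.015339800962805
```

View pics/s8_raw.png

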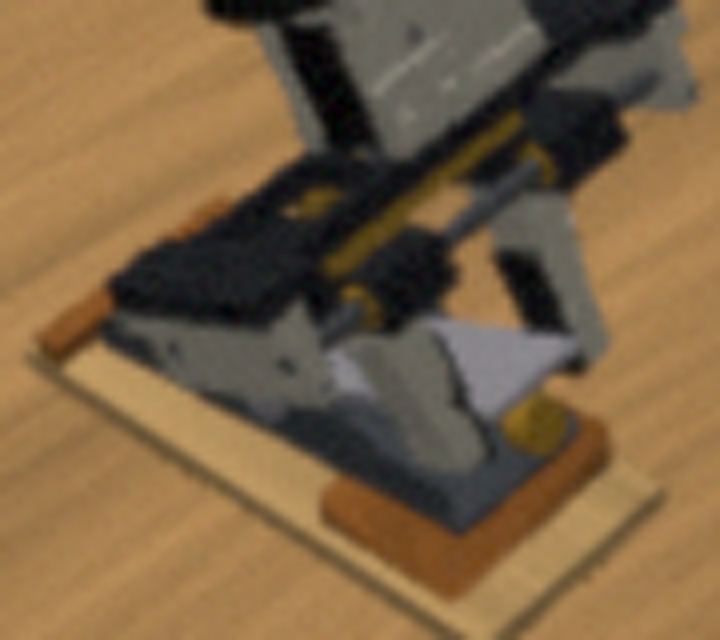

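View pics/s8.png

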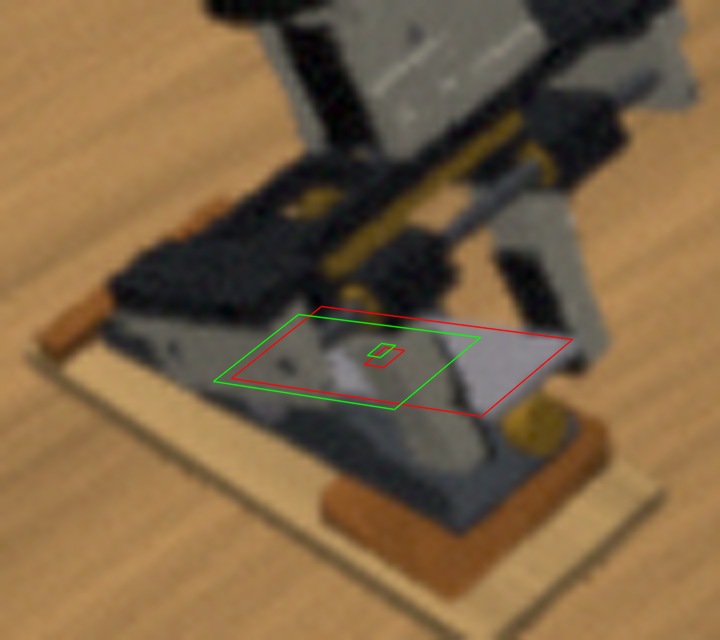

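Height, overlay and force all agree: the iron is about 0 mm off the bed with a 5 N normal reaction. I'll open the jaws a little and back off square to the bed.

arm_command(
  plan=[
    {"dx": 0, "dy": 0, "dz": 0, "wx": 0, "wy": 0, "wz": 0},
    {"dx": 0, "dy": 0, "dz": 0, "wx": 0, "wy": 0, "wz": 0},
    {"dx": 0, "dy": 0, "dz": 0, "wx": 0, "wy": 0, "wz": 0},
    {"dx": 0, "dy": 0, "dz": 0, "wx": 0, "wy": 0, "wz": 0},
  ],
  fingers=-0.4,
  force=10,
)

```text
time_s: 11.65
tcp_pos: [0.5786, -0.1498, 0.0769]
eef_rot: [179.8, 62.9, 6.0]
contact_force: [0.2, 0.7, 0.1]
gripper_width: 0.0602
```

```bash
python3 - <<'E'
from ov import *
print(cur()[0]["gripper_width"],cur()[0]["contact_force"])
overlay("s9",(230,310,240,330),8)
E
```

```text
bed plane n [-0.4523 -0.0477  0.8906] c [ 0.4998 -0.156   0.0384] tilt 27.05061567254845 n yaw 6.015339800962805
0.060156232734400315 [0.15173393 0.66711779 0.0878115 ]
```

View pics/s9_raw.png

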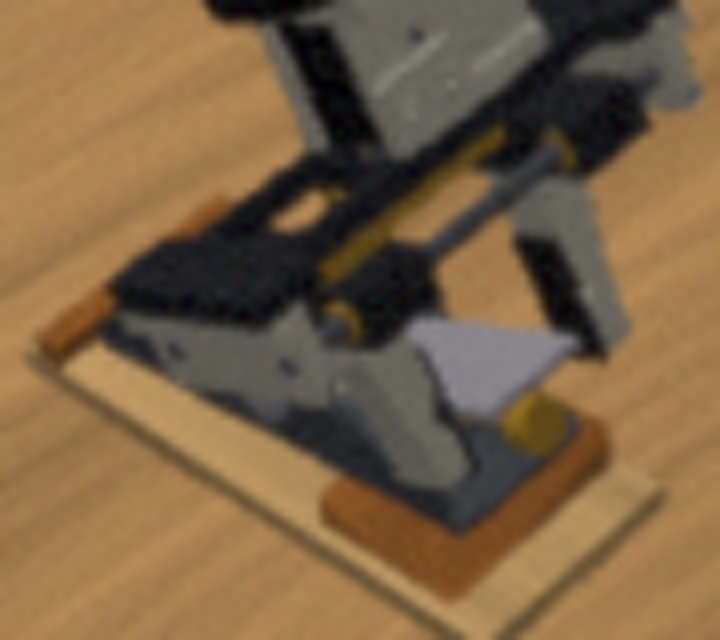

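The jaws are clear on both sides and the iron hasn't moved. Backing away.

arm_command(
  plan=[
    {"dx": -0.2, "dy": 0, "dz": 0, "wx": 0, "wy": 0, "wz": 0},
    {"dx": -0.4, "dy": 0, "dz": 0, "wx": 0, "wy": 0, "wz": 0},
    {"dx": -0.6, "dy": 0, "dz": 0, "wx": 0, "wy": 0, "wz": 0},
    {"dx": -1, "dy": 0, "dz": 0, "wx": 0, "wy": 0, "wz": 0},
    {"dx": -1, "dy": 0, "dz": 0, "wx": 0, "wy": 0, "wz": 0},
    {"dx": -1, "dy": 0, "dz": 0, "wx": 0, "wy": 0, "wz": 0},
    {"dx": -1, "dy": 0, "dz": 0, "wx": 0, "wy": 0, "wz": 0},
    {"dx": -1, "dy": 0, "dz": 0, "wx": 0, "wy": 0, "wz": 0},
    {"dx": -0.6, "dy": -0.8, "dz": 0, "wx": 0, "wy": 0, "wz": 0},
    {"dx": 0, "dy": -1, "dz": 0, "wx": 0, "wy": 0, "wz": 0},
    {"dx": 0, "dy": -1, "dz": 0, "wx": 0, "wy": 0, "wz": 0},
    {"dx": 0, "dy": -1, "dz": 0, "wx": 0, "wy": 0, "wz": 0},
    {"dx": 0, "dy": -1, "dz": 0, "wx": 0, "wy": 0, "wz": 0},
    {"dx": 0, "dy": -1, "dz": 0, "wx": 0, "wy": 0, "wz": 0},
    {"dx": 0, "dy": -1, "dz": 0, "wx": 0, "wy": 0, "wz": 0},
    {"dx": 0, "dy": -1, "dz": 0, "wx": 0, "wy": 0, "wz": 0},
    {"dx": 0, "dy": -1, "dz": 0, "wx": 0, "wy": 0, "wz": 0},
    {"dx": 0, "dy": -1, "dz": 0, "wx": 0, "wy": 0, "wz": 0},
    {"dx": 0, "dy": -0.5, "dz": 0, "wx": 0, "wy": 0, "wz": 0},
  ],
)

```text
time_s: 13.28
tcp_pos: [0.4874, 0.0525, 0.2171]
eef_rot: [-180.0, 61.7, 5.7]
contact_force: [1.1, 0.3, -0.2]
gripper_width: 0.0612
```

```bash
python3 - <<'E'
from bed import *
ims=[];ds=[]
for i in range(4):
    p,d=r.capture("top"); ims.append(p); ds.append(d)
p=np.mean(ims,0).astype(np.uint8); d=np.median(ds,0); np.savez("/tmp/top10.npz",p=p,d=d)
save("t10",cv2.resize(p[205:315,340:420],None,fx=5,fy=5,interpolation=cv2.INTER_CUBIC)); save("t10full",p)
q,_=r.capture("scene"); save("s10",cv2.resize(q[230:310,240:330],None,fx=8,fy=8,interpolation=cv2.INTER_CUBIC)); save("s10full",q)
s=r.get_state(); print(s["time_s"],s["tcp_pos"],s["contact_force"])
E
```

```text
bed plane n [-0.4523 -0.0477  0.8906] c [ 0.4998 -0.156   0.0384] tilt 27.05061567254845 n yaw 6.015339800962805
13.5333 [0.48763167 0.05076422 0.2163936 ] [-0.15779031 -0.27028483 -0.62725984]
```

View pics/t10.png

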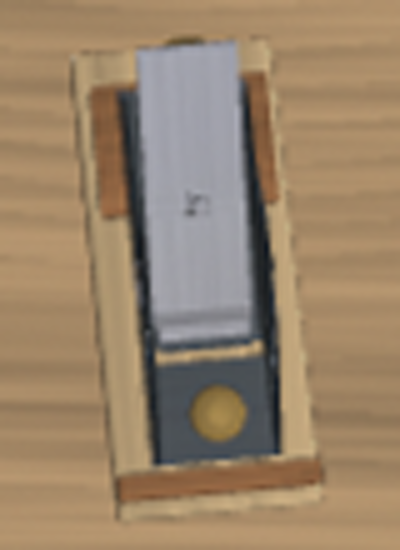

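View pics/s10.png

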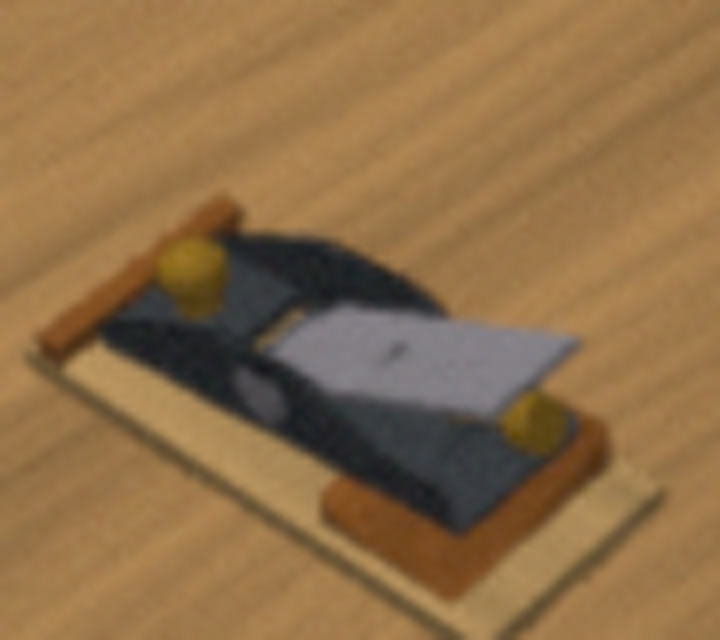

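View pics/t10full.png

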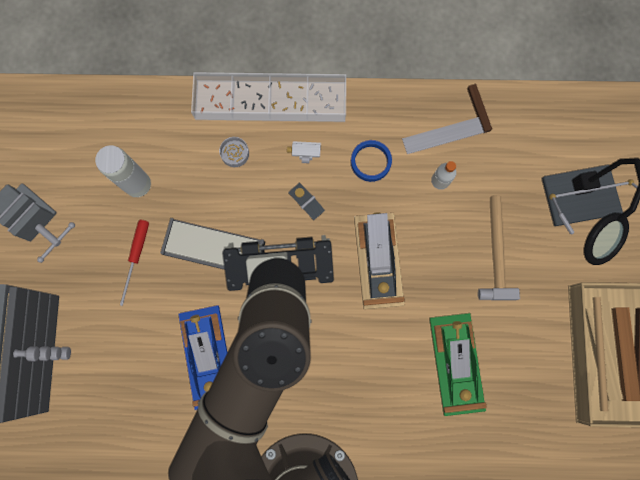

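The slot shows the pin inside it at about (198,205) in the top crop, and nothing else appears to have moved. Next, check height, tilt and yaw numerically.

```bash
python3 - <<'E'
from bed import *
z=np.load("/tmp/top10.npz"); p=z["p"]; dd=z["d"]; g=cv2.cvtColor(p,cv2.COLOR_RGB2GRAY).astype(float)
L=[];pts=[]
for v in range(216,268):
    t=(v-214)/(264-214)
    for u in np.arange(370+t*3,386+t*2):
        u=int(u); pts.append(px2w("top",u,v,dd[v,u]))
X=(np.array(pts)-m0)@Rb*1000
for lo,hi in ((-30,-22),(-20,0),(0,20),(20,40),(40,60),(60,80),(80,95)):
    k=(X[:,0]>lo)&(X[:,0]<hi); print(lo,hi,k.sum(),"median height above bed mm",np.median(X[k,2]).round(2))
for sy in (-1,1):
    k=(X[:,0]>0)&(sy*X[:,1]>6); print("side",sy,np.median(X[k,2]).round(2))
k=(X[:,0]>0)&(abs(X[:,2]-4)<4); A=np.c_[X[k,:2],np.ones(k.sum())]; s=np.linalg.lstsq(A,X[k,2],rcond=None)[0]; print("slopes deg",np.degrees(s[:2]).round(2),"h",s[2].round(2))
c4=c+ez*.004
loc=lambda u,v:((rp(u,v,c4,ez)-m0)@Rb*1000)
LE=[];RE=[];
for v in range(217,262):
    t=(v-214)/50; 
    LE.append(loc(*edge(g,367.3+t*3.6,v,1,0,L=2.5))); RE.append(loc(*edge(g,387.3+t*2.6,v,1,0,L=2.5)))
for W in (np.array(LE),np.array(RE)):
    for _ in range(3):
        k=np.polyfit(W[:,0],W[:,1],1); e=W[:,1]-np.polyval(k,W[:,0]); W=W[abs(e)<max(.6,1.5*e.std())]
    print("edge yaw deg",np.degrees(np.arctan(k[0])).round(2),"y at 30:",np.polyval(k,30).round(2),"rms",e.std().round(2))
col=g[:,378:382].mean(1); 
T=[loc(*edge(g,u,213.5,0,1,L=2.5))[0] for u in range(369,386,2)]; print("top end x",np.round(T,1))
B=[loc(*edge(g,u,267.5,0,1,L=3))[0] for u in range(375,389,2)]; print("low edge x",np.round(B,1))
b=lambda X,Y:(340+(X+.5)/5-.5,205+(Y+.5)/5-.5); print("slot",loc(*b(198,205)).round(1))
print([(np.round(x["centre"],1),round(x["score"],2),loc(*x["centre"]).round(1)) for x in r.spot_point("top","iron_slot")][:3])
print([(np.round(x["centre"],1),round(x["score"],2),loc(*x["centre"]).round(1)) for x in r.spot_point("top","iron_edge")][:3])
save("t11",cv2.resize(p[206:280,356:400],None,fx=12,fy=8,interpolation=cv2.INTER_CUBIC))
E
```

```text
bed plane n [-0.4523 -0.0477  0.8906] c [ 0.4998 -0.156   0.0384] tilt 27.05061567254845 n yaw 6.015339800962805
-30 -22 3 median height above bed mm 0.71
-20 0 134 median height above bed mm 3.69
0 20 135 median height above bed mm 4.02
20 40 138 median height above bed mm 3.84
40 60 141 median height above bed mm 3.87
60 80 138 median height above bed mm 3.92
80 95 106 median height above bed mm 3.64
side -1 3.74
side 1 3.7
slopes deg [-0.18 -0.27] h 4.0
edge yaw deg -0.28 y at 30: 24.18 rms 0.26
edge yaw deg 0.75 y at 30: -20.99 rms 0.28
top end x [101.8 101.5 101.4 102.6 102.6 102.2 101.7 101.3 101.2]
low edge x [-25.5 -25.9 -19.9 -19.9 -26.3 -26.1 -26.2]
slot [29.4  0.6  4. ]
[(array([375.6, 245.7]), 0.67, array([29.9,  8.6,  4. ]))]
[(array([378.2, 267.3]), 0.78, array([-21.1,   5.4,   4. ])), (array([212.1, 246.9]), 0.46, array([ 60.8, 366.7,   4. ]))]
```

View pics/t11.png

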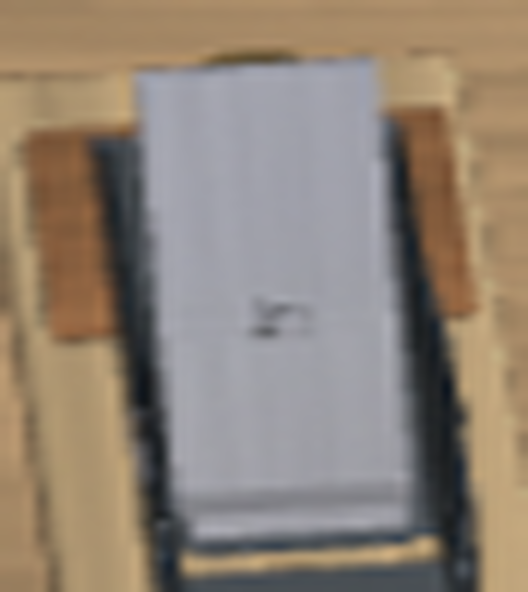

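```bash
python3 -c "
from plant import r
s=r.get_state(); print(s['time_s'],s['contact_force'])
print(r.close_job())"
```

```text
13.6333 [-1.06626112 -0.2329026  -0.29164262]
the job is handed in; nothing more can be done
None
```

The iron is back in the block plane and the job is handed in at 13.6 s. I gripped it by its long sides at the top end, lowered it square to the bed until it touched at about 5 N, let go and backed away.

**Last checks:**
- **Seating:** depth puts the iron's upper face 3.6–4.0 mm above the bed along its whole length. That is flat to within 0.3 degrees, and seated rather than riding 6 mm high on the pin.
- **Slot and pin:** the pin shows inside the slot in the top view.
- **Straightness:** the two long sides measured -0.3 and +0.75 degrees to the bed, averaging 0.2. The iron sits about 0.6–1.6 mm left of the bed's centre line, clear of both cheeks.
- **Other things on the bench:** nothing else looks moved, judged by eye from the last top view.

**Checks that disagreed:**
- **Point detector:** it put the slot about 8 mm to one side with a middling score (0.67). My pixel reading, both crops and the depth did not agree, so I set it aside.
- **Cutting edge:** automatic edge finding gave scattered values at the lower end of the iron. The edge position rests on the slot and top-end readings, though the detector's reading of it agrees along the bed to about 7 mm.

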